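Let the jar lift down on its crank

ROBOT

A 6-joint arm with a two-finger parallel gripper is mounted at the origin on a cart in front of the work surface, level with it; the furniture and walls round the work are solid. World frame = base frame: x ahead of the robot, y to its left, z up, the work surface at z = 0. Lengths are in m, angles in degrees, forces in N, time in s.
With the tool pointing down it reaches from about 0.325 to 1 m from the base axis. Payload 5.1 kg.
Tool frame: the origin (TCP) lies on the centre line of the jaws, within the pads' length; the fingertips stand 11 mm ahead of it and the grasp point (between the pads) lies 8 mm behind it; z points along the fingers, y is the line along which they close (so a half turn about z gives the same grasp; the last joint's range is limited). The gripper opens to 85 mm and grips with 20 to 120 N. Pads are 22 mm wide; open, the fingers measure 114 mm over their backs; the gripper's body (76 mm by 85 mm) begins 54 mm behind the grasp point. The pads swing forward as they close: fully open they stand 13 mm farther back than shut.
Start: joints at [65.226, 7.093, 94.555, -0, 78.352, -4.733], TCP at [0.223, 0.611, 0.242] pointing down, gripper open.
Joint ranges: [-149.61, 149.61], [-58.7, 133.49], [1.44, 155.28], [-77.14, 257.14], [18.33, 153.61], [-166.67, 166.67]. Speed limits (degrees/s): [147.25, 147.25, 180, 180, 180, 180].

INTERFACE

Orientations are given as [roll, pitch, yaw] about the fixed x, y, z axes, in that order (R = Rz(yaw) Ry(pitch) Rx(roll)).
In Python, from workcell import robot gives the robot as it stands.
- The arm moves only by the tool step_arm, never from a script. Its argument "series" is a list of rows, each an object of numbers: "tx", "ty", "tz": the shift along the tool's x, y, z in a scale on which 1.0 is 0.75 m; "ax", "ay", "az": the turn, a rotation vector about the tool's x, y, z in normalised numbers (1 is 120 degrees); "gripper": the finger opening in m, from 0 to 0.0854. In form: [{"tx": .., "ty": .., "tz": .., "ax": .., "ay": .., "az": .., "gripper": ..}, ...]. A call has 1 to 20 rows; each row is the pose to reach, as a shift and turn from the pose commanded when the call began, along the tool's axes at that moment; what a row does not reach only later rows make up. A row lasts 1/10 s, in which the tool goes at most 50 mm and 8.59 degrees, less where a joint would pass 70% of its speed; a pose out of reach is approached as far as the arm can. No shift or turn number may pass 1 either way. A call with a gripper value outside its range is refused whole. The fingers move at their own pace and stop on an object; "force" is the grip in N (left out, the last holds). Time passes only in rows, so rows that repeat a pose let the fingers close. It gives the time, the measured TCP pose, the force, the opening and the grip force at its end, in the units of the state.
- robot.state(): the state, without advancing time (a new reading comes with each control period).
- robot.camera(name): name is "side" or "top"; returns the picture (420x560x3 uint8, red, green, blue); there is no depth.
- robot.camera_info(name): a dict with "camera_matrix" (3x3 intrinsics, pixels), "k1" (the pictures are not rectified: a ray, as slopes to the right and down, at radius r is drawn at 1 + k1 r^2 times it, then the intrinsics apply), "T" (4x4, takes a point from camera to world coordinates). Camera axes: x right, y up, looking along -z (the intrinsics and any distortion apply to the point x, -y, -z); pixel columns grow to the right and rows downward; lengths in m; the calibration is good to about 2 mm. A picture is of the moment at which its call begins. camera_info takes no time and is no camera call.
- robot.finish_job(): hands the job in; it is judged then, once.
The state is a dict: "t": time; "joint_positions": joint angles; "joint_velocities": joint speeds; "joint_torque": joint torques, N m; "tcp_pos": TCP position; "ee_rot": TCP orientation; "force": force on the tool from outside, world axes, zero at the start; "wrist_torque": the same for the moment, N m; "gripper_width": finger opening in m; "grasp_force": force on a finger pad.
Only numpy, scipy, OpenCV 4.12 (cv2) and the standard library are available. Lean on these libraries where they do the work, as an engineer would, in place of code of your own. Each camera call takes 0.05 s, during which the arm holds its last target. There are 200 camera calls.

TASK

The small crank lift is holding a jar up on its tray, with the pawl under the crank knob hooked behind a tooth. Wind the crank up a touch to take the strain off the pawl, draw the knob up to free it, and holding it up let the crank turn back slowly, no faster than a quarter turn a second, until the tray just rests its own weight on the rubber pad below; only then let the knob drop back down and let go. Do not wrench the pawl or drive the tray into the pad, keep the jar standing on the tray, and leave everything else where it is.

Things in the scene. Friction and masses are not known exactly. Their poses are not given: they have to be found in the camera images.
- lift: Hand-cranked lift fixed to the worktop: steel base plate 230 x 370 x 12 mm, a round aluminium drum (216 mm across, top at z = 60 mm) with the crank, an upright mast (26 x 50 mm, top at z = 245 mm) on which the tray slides. Origin on the worktop, z up. In its frame, mm: crank axis at x 0, y -95; tray centre x 0, y 100; mast x 90, y 100.
- hub (a point): Point on the crank's upright axis, 98 mm above the worktop (top of the hub, the highest part there).
- knob_grip (a point): Grip point on the axis of the crank's knob: round, upright, black, 32 mm diameter, 45 mm tall, 90 mm from the crank axis. 24 mm above the knob's underside, 21 below its top, 29 above the crank arm's collar with the knob down (then 121 mm above the worktop). The cap spins freely on its upright axis: a gripper need not turn with the crank. Slid up, it lifts the pawl below.
- crank (a joint): Crank angle, rad: 0 at the start, grows clockwise seen from above, which lowers the tray 38 mm per rad; negative when wound up (anticlockwise). Range -0.3 to 2.5. The load pulls clockwise with 3 to 6 N sideways at the knob. Only the pawl or a hand holds it; left alone it runs down fast.
- knob (a joint): How far the knob is drawn up, m: 0 down (spring and weight, 4 to 7 N to lift), stop at 0.016. At 0 the pawl's toe is hooked 4 mm under a tooth's overhanging lip: it cannot be lifted until the crank is wound up by 4.5 to 12 mm of knob travel (0.05 to 0.13 rad). Above 0.0105 the pawl passes over the tooth tops.
- ring: Toothed ring on top of the drum, under the knob: three steel teeth 12 mm high, 0.5 rad apart; the pawl hangs on the middle one at crank 0. Beyond crank 0.95 rad there are no teeth. Origin on the crank axis at worktop height.
- tray: Square aluminium tray 120 x 120 mm, floor 4 mm, rim 12 mm high, sliding up and down the mast. Origin: centre of its underside, 121 mm above the worktop at the start. Tray and load together weigh about 1.1 kg.
- rest: Screw rest under the middle of the tray with a round springy rubber pad, 40 mm across (gives 0.15 mm a newton). Origin: centre of its foot, 12 mm above the worktop. How far the pad is screwed out is not measured: its top is 35 to 63 mm above the worktop, so the tray touches at crank 1.5 to 2.3 rad. Landing must be felt: over the next 0.05 rad the load's pull at the knob fades to nothing.
- jar: Glass jar with a yellow lid, 65 mm across, 85 mm tall, standing loose on the tray. Origin: centre of its underside.
- mill: Bystander: small glass salt mill, 44 mm across, 90 mm tall; origin at its foot.
- garlic: Bystander: garlic bulb, 53 mm; origin at its foot.
- spice: Bystander: spice jar with black cap, 41 mm across, 105 mm tall; origin at its foot.
- tin: Bystander: tin can with picture label, 57 mm across, 72 mm tall; origin at its foot.
Not all that is in view belongs to the job. Of the things that look like the jar, the larger one is meant.

How it is judged:
By the outcome, as a careful person would: the job done as asked, in the order asked, and still so for the second after the job is handed in, with the robot touching nothing.
It also fails if it takes over 69 s, if anything falls off the work surface, if the arm or the gripper's body presses on something with over 40 N, if the wrist force passes 120 N, or if a joint passes its speed limit or range.

## Working session

There is one attempt and no reset: what is moved stays moved. The work goes in short steps, Python scripts to look and compute and a tool call to move; the robot and the scene stay as the last step left them, time stands still between calls to the robot, and variables do not carry over. Pictures are saved under pics/ and viewed, at most 10 in all, crops included, and the job is handed in when it is done.

Besides the shell and the picture viewer there is one more tool, called after "Request:" as name([rows], argument=value, ...), one row to a line, values as JSON. step_arm: Moves the arm, as the interface text tells. Its arguments: {"type":"object","properties":{"series":{"type":"array"},"force":{"type":"number"}},"required":["series"]}

```bash
mkdir -p pics; ls
python3 - <<'E'
from workcell import robot
import cv2,numpy as np
np.set_printoptions(precision=4,suppress=True)
for n in("side","top"):
    im=robot.camera(n); cv2.imwrite(f"pics/{n}0.png",im[:,:,::-1])
    i=robot.camera_info(n); print(n,i)
print(robot.state())
E
```

```text
pics
side {'camera_matrix': array([[452.736 ,   0.    , 274.3977],
       [  0.    , 452.736 , 207.0822],
       [  0.    ,   0.    ,   1.    ]]), 'k1': -0.1496258224472721, 'T': array([[ 0.9269, -0.3415,  0.1555,  0.7313],
       [ 0.3751,  0.8294, -0.414 , -0.4884],
       [ 0.0124,  0.4421,  0.8969,  0.9961],
       [ 0.    ,  0.    ,  0.    ,  1.    ]])}
top {'camera_matrix': array([[416.4748,   0.    , 281.062 ],
       [  0.    , 416.4748, 205.3747],
       [  0.    ,   0.    ,   1.    ]]), 'k1': 0.033577128215636326, 'T': array([[-0.0061,  0.9944, -0.1053,  0.467 ],
       [-0.9999, -0.0078, -0.0153, -0.0767],
       [-0.0161,  0.1052,  0.9943,  1.0595],
       [ 0.    ,  0.    ,  0.    ,  1.    ]])}
{'t': 0.1, 'joint_positions': array([65.2265,  7.1293, 94.627 , -0.    , 78.3512, -4.7323]), 'joint_velocities': array([ 0.0538, -0.0696, -0.1512,  0.0729, -0.2824, -0.045 ]), 'joint_torque': array([  0.0003, -42.4933, -36.6652,  -0.0001,   0.004 ,  -0.    ]), 'tcp_pos': array([0.2226, 0.6101, 0.2412]), 'ee_rot': array([-179.8928,   -0.0089,  159.9589]), 'force': array([0.1029, 0.9742, 0.2566]), 'wrist_torque': array([-0.0153, -0.0395, -0.0395]), 'grasp_force': 0.0, 'gripper_width': 0.08504089151633423}
```

View pics/top0.png

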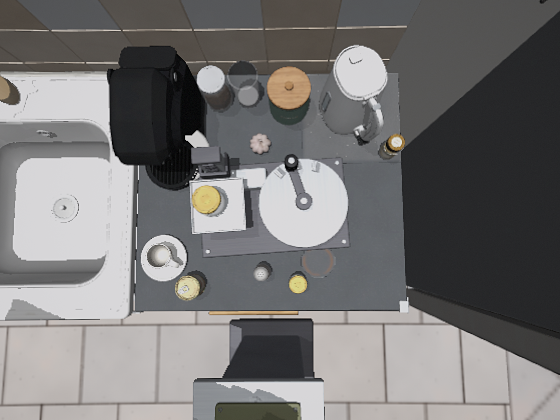

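View pics/side0.png

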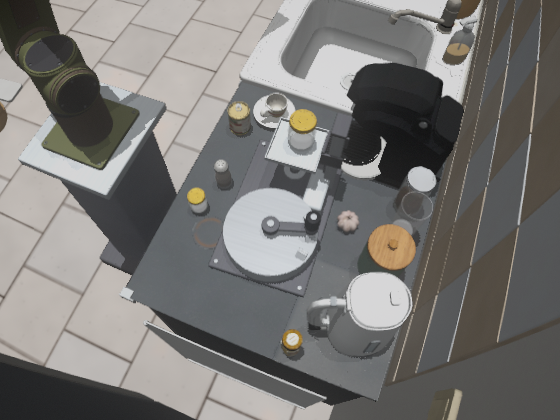

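Top view: hub at (303,201), black knob at (291,160), tray with large yellow-lidded jar at (207,199). The small yellow-lidded jars at (298,283) and (188,288) stand on the worktop and are decoys. Side view: hub at (271,226), knob at (312,218), jar lid at (303,121).

```bash
cat > h.py <<'E'
import numpy as np,cv2
from workcell import robot
np.set_printoptions(precision=4,suppress=True)
def ray(n,p):
    i=robot.camera_info(n);K=i["camera_matrix"];T=i["T"]
    d=(np.array(p,float)-K[:2,2])/[K[0,0],K[1,1]]
    s=d.copy()
    for _ in range(20): s=d/(1+i["k1"]*(s@s))
    v=T[:3,:3]@np.array([s[0],-s[1],-1]); return T[:3,3],v/np.linalg.norm(v)
def plane(n,p,z):
    o,v=ray(n,p); return o+v*(z-o[2])/v[2]
def tri(a,b):
    (o,v),(q,w)=ray("top",a),ray("side",b)
    s=np.linalg.lstsq(np.c_[v,-w],q-o,rcond=None)[0]
    x,y=o+s[0]*v,q+s[1]*w; return (x+y)/2,np.linalg.norm(x-y)
E
python3 - <<'E'
from h import *
t=cv2.imread("pics/top0.png");s=cv2.imread("pics/side0.png")
def blob(im,c,r,thr=45):
    g=im.max(2);m=(g<thr).astype(np.uint8);y0,x0=c[1]-r,c[0]-r
    n,l,st,ce=cv2.connectedComponentsWithStats(m[y0:y0+2*r,x0:x0+2*r])
    return [(ce[i]+[x0,y0],st[i]+[x0,y0,0,0,0]) for i in range(1,n) if st[i][4]>15]
print(blob(t,(291,160),14));print(blob(s,(312,218),16))
for nm,a,b in(("hub",(303,201),(271,226)),("knob",(291,160),(312,216)),("lid",(207,197),(303,121)),("kettlelid",(360,70),(378,300)),("spice",(397,142),(292,340)),("canister",(289,88),(392,246))):print(nm,*tri(a,b))
print("hub98",plane("top",(303,201),.098),plane("side",(271,226),.098))
print("knobtop142",plane("top",(291,160),.142))
# plate bolts
for p in((208,251),(344,241),(338,162)):print(plane("top",p,.012))
A=cv2.resize(t[125:245,180:360],None,fx=4,fy=4,interpolation=2);cv2.imwrite("pics/tc.png",A)
B=cv2.resize(s[170:290,210:360],None,fx=4.6,fy=4.6,interpolation=2);cv2.imwrite("pics/sc.png",B)
E
```

```text
[(array([289.6842, 156.0526]), array([285, 154,  10,   7,  19])), (array([290.8448, 167.0172]), array([285, 160,  13,  12,  58]))]
[]
hub [ 0.5819 -0.1127  0.0807] 0.002878277202921647
knob [ 0.6645 -0.0856  0.1473] 0.0012305624293073645
lid [0.575  0.0884 0.2117] 0.0006435763479225609
kettlelid [ 0.8353 -0.23    0.223 ] 0.0032400558051840504
spice [ 0.7151 -0.3315  0.1055] 0.0026710219518288037
canister [ 0.8387 -0.0813  0.1319] 0.004071281210343798
hub98 [ 0.5786 -0.1128  0.098 ] [ 0.5859 -0.119   0.098 ]
knobtop142 [ 0.6662 -0.0854  0.142 ]
[0.4645 0.1232 0.012 ]
[ 0.4872 -0.2172  0.012 ]
[ 0.688  -0.2063  0.012 ]
```

View pics/tc.png

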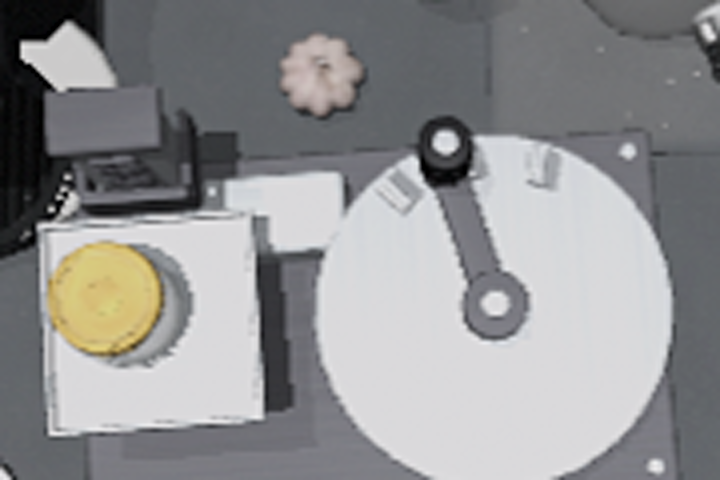

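View pics/sc.png

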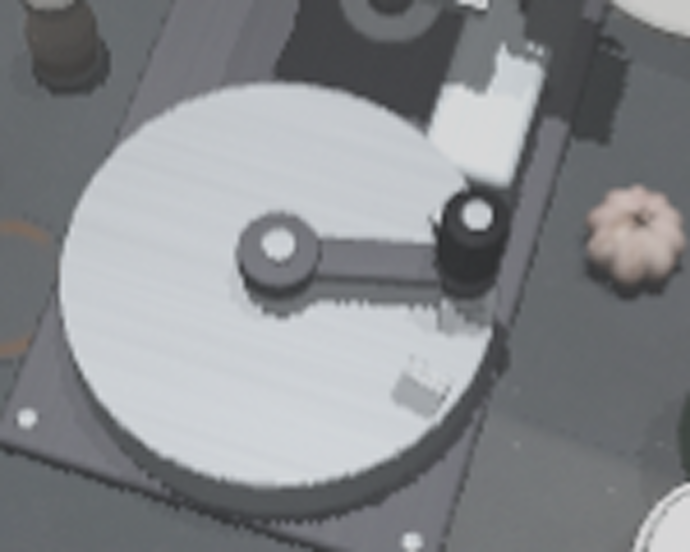

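Run:
```python
from h import *
H=tri((303.75,200.75),(270.4,222.8));K=tri((291.5,160.5),(313.9,216.7));print(H,K)
h1=plane("top",(303.75,200.75),.098);h2=plane("side",(270.4,222.8),.098)
k1=plane("top",(291.5,160.5),.142);k2=plane("side",(313.9,216.7),.142)
print(h1,h2,k1,k2,np.linalg.norm((k1-h1)[:2]),np.linalg.norm((k2-h2)[:2]))
h=(h1+h2)/2;k=(k1+k2)/2;d=k-h;print(h,k,np.hypot(*d[:2]),np.degrees(np.arctan2(d[1],d[0])))
s=robot.state();print(s["t"],s["tcp_pos"],s["ee_rot"],s["force"])
from scipy.spatial.transform import Rotation as R
M=R.from_euler('xyz',s["ee_rot"],degrees=True).as_matrix()
print("tool delta to knob xy", M.T@(np.array([k[0],k[1],.2])-s["tcp_pos"]))
print("garlic",plane("top",(260,143),.03),"handle",plane("top",(372,132),.15),"bolts dir")
```

```text
(array([ 0.5805, -0.1137,  0.0987]), np.float64(0.003287233556791637)) (array([ 0.6663, -0.0855,  0.1438]), np.float64(0.003839490261894345))
[ 0.5792 -0.1146  0.098 ] [ 0.5818 -0.1125  0.098 ] [ 0.665  -0.0865  0.142 ] [ 0.6678 -0.0835  0.142 ] 0.09029270299879856 0.09074279696394984
[ 0.5805 -0.1135  0.098 ] [ 0.6664 -0.085   0.142 ] 0.0905168974223721 18.372999299729795
0.1 [0.2226 0.6101 0.2412] [-179.8928   -0.0089  159.9589] [0.1029 0.9742 0.2566]
tool delta to knob xy [-0.6552 -0.5009  0.042 ]
garlic [ 0.7349 -0.0085  0.03  ] handle [ 0.7258 -0.2659  0.15  ] bolts dir
```

Careful with the scale: shifts go in shares of 0.75 m and turns go in shares of 120 degrees. That gives: -0.655 m / 0.75 = -0.8733, -0.501 m / 0.75 = -0.668, 52 degrees / 120 = 0.4333.

Request:
step_arm([
  {"tz": -0.0667, "gripper": 0.085},
  {"tz": -0.1333},
  {"tx": -0.0267, "ty": -0.02, "tz": -0.16, "az": 0.0167},
  {"tx": -0.0773, "ty": -0.0587, "tz": -0.16, "az": 0.0417},
  {"tx": -0.128, "ty": -0.0973, "tz": -0.16, "az": 0.0667},
  {"tx": -0.1787, "ty": -0.136, "tz": -0.16, "az": 0.0917},
  {"tx": -0.2293, "ty": -0.1747, "tz": -0.16, "az": 0.1167},
  {"tx": -0.28, "ty": -0.2133, "tz": -0.16, "az": 0.1417},
  {"tx": -0.3307, "ty": -0.252, "tz": -0.16, "az": 0.1667},
  {"tx": -0.3813, "ty": -0.2907, "tz": -0.16, "az": 0.1917},
  {"tx": -0.432, "ty": -0.3293, "tz": -0.16, "az": 0.2167},
  {"tx": -0.4827, "ty": -0.368, "tz": -0.16, "az": 0.2417},
  {"tx": -0.5333, "ty": -0.4067, "tz": -0.16, "az": 0.2667},
  {"tx": -0.584, "ty": -0.4453, "tz": -0.16, "az": 0.2917},
  {"tx": -0.6347, "ty": -0.484, "tz": -0.16, "az": 0.3167},
  {"tx": -0.6853, "ty": -0.5227, "tz": -0.16, "az": 0.3417},
  {"tx": -0.736, "ty": -0.5613, "tz": -0.16, "az": 0.3667},
  {"tx": -0.7867, "ty": -0.6, "tz": -0.16, "az": 0.3917},
  {"tx": -0.8373, "ty": -0.6387, "tz": -0.16, "az": 0.4167},
  {"tx": -0.8733, "ty": -0.668, "tz": -0.16, "az": 0.4333},
])

```text
validation failed for argument at $.se...
```

Request:
step_arm([
  {},
  {},
  {},
])

```text
validation failed for argument at $.se...
```

Run:
```python
from h import *
s=robot.state();print(s)
from scipy.spatial.transform import Rotation as R
M=R.from_euler('xyz',s["ee_rot"],degrees=True).as_matrix()
print("tool delta", M.T@(np.array([.6663,-.0851,.113])-s["tcp_pos"]),M)
```

```text
{'t': 0.1, 'joint_positions': array([65.2265,  7.1293, 94.627 , -0.    , 78.3512, -4.7323]), 'joint_velocities': array([ 0.0538, -0.0696, -0.1512,  0.0729, -0.2824, -0.045 ]), 'joint_torque': array([  0.0003, -42.4933, -36.6652,  -0.0001,   0.004 ,  -0.    ]), 'tcp_pos': array([0.2226, 0.6101, 0.2412]), 'ee_rot': array([-179.8928,   -0.0089,  159.9589]), 'force': array([0.1029, 0.9742, 0.2566]), 'wrist_torque': array([-0.0153, -0.0395, -0.0395]), 'grasp_force': 0.0, 'gripper_width': 0.08504089151633423}
tool delta [-0.6552 -0.5008  0.129 ] [[-0.9394  0.3427 -0.0008]
 [ 0.3427  0.9394 -0.0017]
 [ 0.0002 -0.0019 -1.    ]]
```

Every row probably needs all the keys.

To row units: -0.655 m / 0.75 = -0.8733, -0.628 m / 0.75 = -0.8373, 52 degrees / 120 = 0.4333.

Request:
step_arm([
  {"tx": 0, "ty": 0, "tz": -0.0667, "ax": 0, "ay": 0, "az": 0, "gripper": 0.085},
  {"tx": 0, "ty": 0, "tz": -0.1333, "ax": 0, "ay": 0, "az": 0, "gripper": 0.085},
  {"tx": -0.0267, "ty": -0.02, "tz": -0.16, "ax": 0, "ay": 0, "az": 0.0167, "gripper": 0.085},
  {"tx": -0.0773, "ty": -0.0587, "tz": -0.16, "ax": 0, "ay": 0, "az": 0.0417, "gripper": 0.085},
  {"tx": -0.128, "ty": -0.0973, "tz": -0.16, "ax": 0, "ay": 0, "az": 0.0667, "gripper": 0.085},
  {"tx": -0.1787, "ty": -0.136, "tz": -0.16, "ax": 0, "ay": 0, "az": 0.0917, "gripper": 0.085},
  {"tx": -0.2293, "ty": -0.1747, "tz": -0.16, "ax": 0, "ay": 0, "az": 0.1167, "gripper": 0.085},
  {"tx": -0.28, "ty": -0.2133, "tz": -0.16, "ax": 0, "ay": 0, "az": 0.1417, "gripper": 0.085},
  {"tx": -0.3307, "ty": -0.252, "tz": -0.16, "ax": 0, "ay": 0, "az": 0.1667, "gripper": 0.085},
  {"tx": -0.3813, "ty": -0.2907, "tz": -0.16, "ax": 0, "ay": 0, "az": 0.1917, "gripper": 0.085},
  {"tx": -0.432, "ty": -0.3293, "tz": -0.16, "ax": 0, "ay": 0, "az": 0.2167, "gripper": 0.085},
  {"tx": -0.4827, "ty": -0.368, "tz": -0.16, "ax": 0, "ay": 0, "az": 0.2417, "gripper": 0.085},
  {"tx": -0.5333, "ty": -0.4067, "tz": -0.16, "ax": 0, "ay": 0, "az": 0.2667, "gripper": 0.085},
  {"tx": -0.584, "ty": -0.4453, "tz": -0.16, "ax": 0, "ay": 0, "az": 0.2917, "gripper": 0.085},
  {"tx": -0.6347, "ty": -0.484, "tz": -0.16, "ax": 0, "ay": 0, "az": 0.3167, "gripper": 0.085},
  {"tx": -0.6853, "ty": -0.5227, "tz": -0.16, "ax": 0, "ay": 0, "az": 0.3417, "gripper": 0.085},
  {"tx": -0.736, "ty": -0.5613, "tz": -0.16, "ax": 0, "ay": 0, "az": 0.3667, "gripper": 0.085},
  {"tx": -0.7867, "ty": -0.6, "tz": -0.16, "ax": 0, "ay": 0, "az": 0.3917, "gripper": 0.085},
  {"tx": -0.8373, "ty": -0.6387, "tz": -0.16, "ax": 0, "ay": 0, "az": 0.4167, "gripper": 0.085},
  {"tx": -0.8733, "ty": -0.668, "tz": -0.16, "ax": 0, "ay": 0, "az": 0.4333, "gripper": 0.085},
])

```text
t: 2.1
tcp_pos: [0.6672, -0.0872, 0.3611]
ee_rot: [-179.9, -0.0, 107.8]
force: [1.0, 0.1, 0.1]
gripper_width: 0.085
grasp_force: 0.0
```

Request:
step_arm([
  {"tx": 0, "ty": 0, "tz": 0, "ax": 0, "ay": 0, "az": 0, "gripper": 0.085},
  {"tx": 0, "ty": 0, "tz": 0, "ax": 0, "ay": 0, "az": 0, "gripper": 0.085},
  {"tx": 0, "ty": 0, "tz": 0, "ax": 0, "ay": 0, "az": 0, "gripper": 0.085},
])

```text
t: 2.4
tcp_pos: [0.666, -0.0837, 0.3621]
ee_rot: [-180.0, -0.0, 108.0]
force: [-0.1, -0.0, 0.3]
gripper_width: 0.0851
grasp_force: 0.0
```

```bash
cat > st.py <<'E'
from h import *
s=robot.state();print(s["t"],s["tcp_pos"],s["ee_rot"],s["force"],s["joint_positions"],s["gripper_width"],s["grasp_force"])
from scipy.spatial.transform import Rotation as R
M=R.from_euler('xyz',s["ee_rot"],degrees=True).as_matrix()
print("tool delta", M.T@(np.array([.6663,-.0851,.113])-s["tcp_pos"]));print(M)
E
python3 st.py
```

```text
2.4 [ 0.666  -0.0837  0.3621] [-179.9736   -0.0349  108.0113] [-0.0519 -0.0253  0.2749] [-11.7476   7.1629  83.1263   0.0172  89.751  -29.759 ] 0.0850760648340669 0.0
tool delta [-0.0016 -0.0001  0.2491]
[[-0.3092  0.951  -0.0006]
 [ 0.951   0.3092  0.0004]
 [ 0.0006 -0.0005 -1.    ]]
```

To row units: 0.249 m / 0.75 = 0.332, 0.245 m / 0.75 = 0.3267.

Request:
step_arm([
  {"tx": -0.0027, "ty": 0, "tz": 0.0533, "ax": 0, "ay": 0, "az": 0, "gripper": 0.085},
  {"tx": -0.0027, "ty": 0, "tz": 0.1067, "ax": 0, "ay": 0, "az": 0, "gripper": 0.085},
  {"tx": -0.0027, "ty": 0, "tz": 0.16, "ax": 0, "ay": 0, "az": 0, "gripper": 0.085},
  {"tx": -0.0027, "ty": 0, "tz": 0.2, "ax": 0, "ay": 0, "az": 0, "gripper": 0.085},
  {"tx": -0.0027, "ty": 0, "tz": 0.24, "ax": 0, "ay": 0, "az": 0, "gripper": 0.085},
  {"tx": -0.0027, "ty": 0, "tz": 0.2667, "ax": 0, "ay": 0, "az": 0, "gripper": 0.085},
  {"tx": -0.0027, "ty": 0, "tz": 0.2933, "ax": 0, "ay": 0, "az": 0, "gripper": 0.075},
  {"tx": -0.0027, "ty": 0, "tz": 0.3133, "ax": 0, "ay": 0, "az": 0, "gripper": 0.065},
  {"tx": -0.0027, "ty": 0, "tz": 0.3267, "ax": 0, "ay": 0, "az": 0, "gripper": 0.055},
  {"tx": -0.0027, "ty": 0, "tz": 0.332, "ax": 0, "ay": 0, "az": 0, "gripper": 0.05},
  {"tx": -0.0027, "ty": 0, "tz": 0.332, "ax": 0, "ay": 0, "az": 0, "gripper": 0.046},
  {"tx": -0.0027, "ty": 0, "tz": 0.332, "ax": 0, "ay": 0, "az": 0, "gripper": 0.046},
])

```text
t: 3.6
tcp_pos: [0.6677, -0.0865, 0.1146]
ee_rot: [179.9, 0.1, 108.0]
force: [-1.0, 0.4, 0.6]
gripper_width: 0.0459
grasp_force: 0.0
```

```bash
python3 st.py
python3 - <<'E'
from h import *
t=robot.camera("top");s=robot.camera("side")
A=cv2.resize(t[110:230,230:370],None,fx=3,fy=3);B=cv2.resize(s[150:270,240:380],None,fx=3,fy=3)
cv2.imwrite("pics/g1.png",np.vstack([A[:290],B[:310]])[:,:,::-1])
E
```

```text
3.6 [ 0.6677 -0.0865  0.1146] [179.9059   0.0563 107.9652] [-1.0223  0.4497  0.5772] [-11.9459  15.8152  97.2697  -0.002   66.8056 -29.9104] 0.04593039857181381 0.0
tool delta [ 0.0018 -0.0009  0.0016]
[[-0.3084  0.9512  0.0019]
 [ 0.9512  0.3084 -0.0004]
 [-0.001   0.0016 -1.    ]]
```

View pics/g1.png

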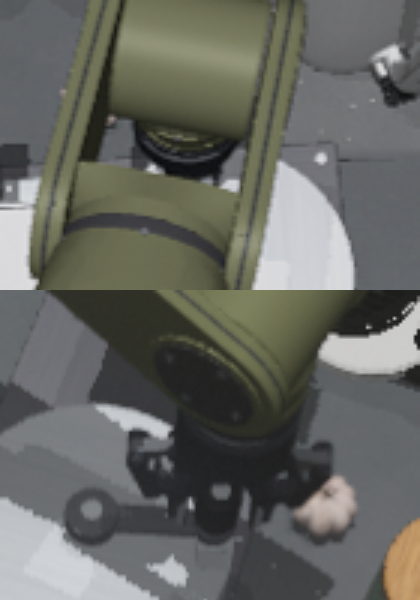

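Side crop: the knob at (217,520) lies between the two fingers with room on both sides. Closing gently.

Request:
step_arm([
  {"tx": 0, "ty": 0, "tz": 0, "ax": 0, "ay": 0, "az": 0, "gripper": 0.04},
  {"tx": 0, "ty": 0, "tz": 0, "ax": 0, "ay": 0, "az": 0, "gripper": 0.036},
  {"tx": 0, "ty": 0, "tz": 0, "ax": 0, "ay": 0, "az": 0, "gripper": 0.034},
  {"tx": 0, "ty": 0, "tz": 0, "ax": 0, "ay": 0, "az": 0, "gripper": 0.02},
  {"tx": 0, "ty": 0, "tz": 0, "ax": 0, "ay": 0, "az": 0, "gripper": 0.02},
  {"tx": 0, "ty": 0, "tz": 0, "ax": 0, "ay": 0, "az": 0, "gripper": 0.02},
  {"tx": 0, "ty": 0, "tz": 0, "ax": 0, "ay": 0, "az": 0, "gripper": 0.02},
], force=40)

```text
t: 4.4
tcp_pos: [0.6671, -0.0865, 0.1136]
ee_rot: [180.0, 0.0, 108.0]
force: [-1.1, 0.8, 2.2]
gripper_width: 0.0312
grasp_force: 39.5
```

```bash
python3 st.py
```

```text
4.4 [ 0.6671 -0.0865  0.1136] [179.999    0.012  107.9579] [-1.0666  0.8499  2.1785] [-11.9565  15.8546  97.3267  -0.0108  66.8119 -29.9101] 0.031228967080791967 39.4719672203064
tool delta [ 0.0016 -0.0003  0.0006]
[[-0.3083  0.9513  0.0001]
 [ 0.9513  0.3083 -0.0002]
 [-0.0002  0.     -1.    ]]
```

To row units: 0.012 m / 0.75 = 0.016, -0.0002 m / 0.75 = -0.0003.

Request:
step_arm([
  {"tx": 0.0027, "ty": 0, "tz": 0, "ax": 0, "ay": 0, "az": 0, "gripper": 0.02},
  {"tx": 0.0053, "ty": 0, "tz": 0, "ax": 0, "ay": 0, "az": 0, "gripper": 0.02},
  {"tx": 0.008, "ty": -0.0003, "tz": 0, "ax": 0, "ay": 0, "az": 0, "gripper": 0.02},
  {"tx": 0.0107, "ty": -0.0005, "tz": 0, "ax": 0, "ay": 0, "az": 0, "gripper": 0.02},
  {"tx": 0.0133, "ty": -0.0008, "tz": 0, "ax": 0, "ay": 0, "az": 0, "gripper": 0.02},
  {"tx": 0.016, "ty": -0.0011, "tz": 0, "ax": 0, "ay": 0, "az": 0, "gripper": 0.02},
  {"tx": 0.016, "ty": -0.0011, "tz": 0, "ax": 0, "ay": 0, "az": 0, "gripper": 0.02},
  {"tx": 0.016, "ty": -0.0011, "tz": 0, "ax": 0, "ay": 0, "az": 0, "gripper": 0.02},
])

```text
t: 5.2
tcp_pos: [0.6628, -0.076, 0.1136]
ee_rot: [180.0, 0.1, 108.0]
force: [-0.2, -4.0, 2.1]
gripper_width: 0.0309
grasp_force: 39.4
```

```bash
cat > st.py <<'E'
from h import *
s=robot.state();print(s["t"],s["tcp_pos"],s["ee_rot"],s["force"],s["gripper_width"],s["grasp_force"])
p=s["tcp_pos"][:2]-[.5805,-.1135];a=np.arctan2(p[1],p[0]);f=s["force"]
u=np.array([np.cos(a),np.sin(a)]);t=np.array([u[1],-u[0]])
print("crank~",np.radians(18.3)-a,"r",np.hypot(*p),"Frad",f[:2]@u,"Fclockwise",f[:2]@t,"Fz",f[2])
E
python3 st.py
```

```text
5.2 [ 0.6628 -0.076   0.1136] [179.9803   0.0901 107.9544] [-0.2356 -3.9787  2.1287] 0.030869105976894844 39.447582364082336
crank~ -0.10791203868311816 r 0.09046773759062254 Frad -1.86328650886674 Fclockwise 3.5232820690862536 Fz 2.128658474191702
```

To row units: -0.003 m / 0.75 = -0.004, -0.002 m / 0.75 = -0.0027.

Request:
step_arm([
  {"tx": 0.0013, "ty": -0.0008, "tz": 0, "ax": 0, "ay": 0, "az": 0, "gripper": 0.02},
  {"tx": 0.0027, "ty": -0.0013, "tz": 0, "ax": 0, "ay": 0, "az": 0, "gripper": 0.02},
  {"tx": 0.0027, "ty": -0.0013, "tz": -0.0013, "ax": 0, "ay": 0, "az": 0, "gripper": 0.02},
  {"tx": 0.0027, "ty": -0.0013, "tz": -0.0027, "ax": 0, "ay": 0, "az": 0, "gripper": 0.02},
  {"tx": 0.0027, "ty": -0.0013, "tz": -0.004, "ax": 0, "ay": 0, "az": 0, "gripper": 0.02},
  {"tx": 0.0027, "ty": -0.0013, "tz": -0.004, "ax": 0, "ay": 0, "az": 0, "gripper": 0.02},
])

```text
t: 5.8
tcp_pos: [0.6612, -0.0735, 0.1152]
ee_rot: [179.9, -0.0, 108.0]
force: [4.2, -2.6, -4.7]
gripper_width: 0.031
grasp_force: 39.9
```

```bash
python3 st.py
```

```text
5.8 [ 0.6612 -0.0735  0.1152] [179.9455  -0.0059 107.951 ] [ 4.1501 -2.6224 -4.6584] 0.031048234004688695 39.898443818092346
crank~ -0.1410715224889516 r 0.09011925293128424 Frad 2.5525485735669378 Fclockwise 4.193475400705615 Fz -4.658422819124888
```

To row units: -0.003 m / 0.75 = -0.004, 0.0004 m / 0.75 = 0.0005.

Request:
step_arm([
  {"tx": 0, "ty": 0.0005, "tz": -0.0013, "ax": 0, "ay": 0, "az": 0, "gripper": 0.02},
  {"tx": 0, "ty": 0.0005, "tz": -0.0027, "ax": 0, "ay": 0, "az": 0, "gripper": 0.02},
  {"tx": 0, "ty": 0.0005, "tz": -0.004, "ax": 0, "ay": 0, "az": 0, "gripper": 0.02},
  {"tx": 0, "ty": 0.0005, "tz": -0.004, "ax": 0, "ay": 0, "az": 0, "gripper": 0.02},
])

```text
t: 6.2
tcp_pos: [0.6613, -0.0734, 0.1189]
ee_rot: [-180.0, -0.0, 108.0]
force: [3.2, -2.8, -3.7]
gripper_width: 0.0311
grasp_force: 39.9
```

```bash
python3 st.py
```

```text
6.2 [ 0.6613 -0.0734  0.1189] [-179.9864   -0.0194  107.9583] [ 3.1526 -2.7754 -3.6631] 0.031051778559431874 39.9416184425354
crank~ -0.14156562599832967 r 0.09016639675274332 Frad 1.5890020039481205 Fclockwise 3.8879771812026385 Fz -3.6631121583563413
```

Request:
step_arm([
  {"tx": 0, "ty": 0.0003, "tz": -0.0027, "ax": 0, "ay": 0, "az": 0, "gripper": 0.02},
  {"tx": 0, "ty": 0.0003, "tz": -0.0053, "ax": 0, "ay": 0, "az": 0, "gripper": 0.02},
  {"tx": 0, "ty": 0.0003, "tz": -0.008, "ax": 0, "ay": 0, "az": 0, "gripper": 0.02},
  {"tx": 0, "ty": 0.0003, "tz": -0.01, "ax": 0, "ay": 0, "az": 0, "gripper": 0.02},
  {"tx": 0, "ty": 0.0003, "tz": -0.0113, "ax": 0, "ay": 0, "az": 0, "gripper": 0.02},
  {"tx": 0, "ty": 0.0003, "tz": -0.0113, "ax": 0, "ay": 0, "az": 0, "gripper": 0.02},
  {"tx": 0, "ty": 0.0003, "tz": -0.0113, "ax": 0, "ay": 0, "az": 0, "gripper": 0.02},
])

```text
t: 6.9
tcp_pos: [0.6614, -0.0736, 0.1276]
ee_rot: [-180.0, -0.0, 108.0]
force: [1.8, -4.0, -5.6]
gripper_width: 0.0309
grasp_force: 40.0
```

```bash
python3 st.py
```

```text
6.9 [ 0.6614 -0.0736  0.1276] [-179.9728   -0.0013  107.9566] [ 1.7621 -3.9961 -5.6044] 0.03091099810551925 40.047783851623535
crank~ -0.1392838785086976 r 0.09020268176992856 Frad -0.1893311301332101 Fclockwise 4.363277146223123 Fz -5.604354676664817
```

Run:
```python
import numpy as np
R=.0900;a0=.145
for k in range(1,43):
    a=a0-.05*k;print(k,round(R*(np.sin(a)-np.sin(a0)),4),round(R*(np.cos(a)-np.cos(a0)),4))
```

```text
1 -0.0045 0.0005
2 -0.009 0.0009
3 -0.0135 0.0009
4 -0.018 0.0008
5 -0.0224 0.0004
6 -0.0269 -0.0001
7 -0.0313 -0.0009
8 -0.0357 -0.002
9 -0.04 -0.0032
10 -0.0443 -0.0047
11 -0.0485 -0.0063
12 -0.0526 -0.0082
13 -0.0565 -0.0103
14 -0.0604 -0.0126
15 -0.0642 -0.015
16 -0.0678 -0.0177
17 -0.0713 -0.0205
18 -0.0747 -0.0235
19 -0.0779 -0.0267
20 -0.0809 -0.03
21 -0.0838 -0.0335
22 -0.0865 -0.0371
23 -0.089 -0.0408
24 -0.0913 -0.0447
25 -0.0934 -0.0486
26 -0.0953 -0.0527
27 -0.097 -0.0569
28 -0.0986 -0.0611
29 -0.0998 -0.0654
30 -0.1009 -0.0698
31 -0.1018 -0.0742
32 -0.1024 -0.0787
33 -0.1028 -0.0831
34 -0.103 -0.0876
35 -0.103 -0.0921
36 -0.1027 -0.0966
37 -0.1022 -0.1011
38 -0.1015 -0.1055
39 -0.1005 -0.1099
40 -0.0994 -0.1143
41 -0.098 -0.1186
42 -0.0964 -0.1228
```

To row units: -0.0335 m / 0.75 = -0.0447, -0.0313 m / 0.75 = -0.0417.

Request:
step_arm([
  {"tx": -0.0029, "ty": 0.0003, "tz": 0, "ax": 0, "ay": 0, "az": 0, "gripper": 0.02},
  {"tx": -0.006, "ty": 0.0007, "tz": 0, "ax": 0, "ay": 0, "az": 0, "gripper": 0.02},
  {"tx": -0.012, "ty": 0.0012, "tz": 0, "ax": 0, "ay": 0, "az": 0, "gripper": 0.02},
  {"tx": -0.018, "ty": 0.0012, "tz": 0, "ax": 0, "ay": 0, "az": 0, "gripper": 0.02},
  {"tx": -0.024, "ty": 0.0011, "tz": 0, "ax": 0, "ay": 0, "az": 0, "gripper": 0.02},
  {"tx": -0.0299, "ty": 0.0005, "tz": 0, "ax": 0, "ay": 0, "az": 0, "gripper": 0.02},
  {"tx": -0.0359, "ty": -0.0001, "tz": 0, "ax": 0, "ay": 0, "az": 0, "gripper": 0.02},
  {"tx": -0.0417, "ty": -0.0012, "tz": 0, "ax": 0, "ay": 0, "az": 0, "gripper": 0.02},
  {"tx": -0.0447, "ty": -0.002, "tz": 0, "ax": 0, "ay": 0, "az": 0, "gripper": 0.02},
  {"tx": -0.0447, "ty": -0.002, "tz": 0, "ax": 0, "ay": 0, "az": 0, "gripper": 0.02},
])

```text
t: 7.9
tcp_pos: [0.6711, -0.1067, 0.1282]
ee_rot: [179.9, 0.1, 107.9]
force: [3.6, -4.2, -4.7]
gripper_width: 0.0312
grasp_force: 40.1
```

```bash
python3 st.py
```

```text
7.9 [ 0.6711 -0.1067  0.1282] [179.9284   0.0752 107.9338] [ 3.6116 -4.1874 -4.7465] 0.03124032517151568 40.13316214084625
crank~ 0.24468316009188212 r 0.09081532149340733 Frad 3.2889265636211853 Fclockwise 4.445280976241109 Fz -4.746547449223901
```

```bash
cat > arc.py <<'E'
import sys;from h import *
hub=np.array([float(sys.argv[1]),float(sys.argv[2])]);st=float(sys.argv[3]);n=int(sys.argv[4])
s=robot.state();p=s["tcp_pos"][:2];q=p-hub;a=np.arctan2(q[1],q[0]);y=np.radians(s["ee_rot"][2])
X=np.array([np.cos(y),np.sin(y)]);Y=np.array([np.sin(y),-np.cos(y)])
print("r",np.hypot(*q),"ang",a)
for k in range(1,n+1):
    b=a-st*k;w=hub+.09*np.array([np.cos(b),np.sin(b)])-p;print(k,round(w@X,4),round(w@Y,4))
E
python3 arc.py .5821 -.1163 .05 18
```

```text
r 0.08947616980915879 ang 0.10725853808210874
1 -0.0045 -0.0005
2 -0.0088 -0.0018
3 -0.0131 -0.0032
4 -0.0172 -0.0049
5 -0.0213 -0.0068
6 -0.0253 -0.0089
7 -0.0292 -0.0111
8 -0.033 -0.0136
9 -0.0366 -0.0163
10 -0.0401 -0.0191
11 -0.0434 -0.0221
12 -0.0466 -0.0253
13 -0.0497 -0.0286
14 -0.0525 -0.0321
15 -0.0552 -0.0357
16 -0.0577 -0.0394
17 -0.06 -0.0433
18 -0.0622 -0.0472
```

To row units: -0.0348 m / 0.75 = -0.0464, -0.033 m / 0.75 = -0.044.

Request:
step_arm([
  {"tx": -0.0029, "ty": 0, "tz": 0, "ax": 0, "ay": 0, "az": 0, "gripper": 0.02},
  {"tx": -0.006, "ty": -0.0007, "tz": 0, "ax": 0, "ay": 0, "az": 0, "gripper": 0.02},
  {"tx": -0.0117, "ty": -0.0024, "tz": 0, "ax": 0, "ay": 0, "az": 0, "gripper": 0.02},
  {"tx": -0.0175, "ty": -0.0043, "tz": 0, "ax": 0, "ay": 0, "az": 0, "gripper": 0.02},
  {"tx": -0.0229, "ty": -0.0065, "tz": 0, "ax": 0, "ay": 0, "az": 0, "gripper": 0.02},
  {"tx": -0.0284, "ty": -0.0091, "tz": 0, "ax": 0, "ay": 0, "az": 0, "gripper": 0.02},
  {"tx": -0.0337, "ty": -0.0119, "tz": 0, "ax": 0, "ay": 0, "az": 0, "gripper": 0.02},
  {"tx": -0.0389, "ty": -0.0148, "tz": 0, "ax": 0, "ay": 0, "az": 0, "gripper": 0.02},
  {"tx": -0.044, "ty": -0.0181, "tz": 0, "ax": 0, "ay": 0, "az": 0, "gripper": 0.02},
  {"tx": -0.0464, "ty": -0.02, "tz": 0, "ax": 0, "ay": 0, "az": 0, "gripper": 0.02},
  {"tx": -0.0464, "ty": -0.02, "tz": 0, "ax": 0, "ay": 0, "az": 0, "gripper": 0.02},
])

```text
t: 9.0
tcp_pos: [0.6666, -0.1444, 0.1278]
ee_rot: [-180.0, 0.0, 107.9]
force: [1.4, -5.6, -5.3]
gripper_width: 0.0311
grasp_force: 40.2
```

```bash
python3 st.py;python3 arc.py .5821 -.1163 .05 14
```

```text
9.0 [ 0.6666 -0.1444  0.1278] [-179.9648    0.0392  107.9366] [ 1.3569 -5.5564 -5.3139] 0.031092815183823605 40.183462500572205
crank~ 0.6643215441735162 r 0.09152605308962959 Frad 3.155733954421519 Fclockwise 4.770338993883845 Fz -5.313912907966923
r 0.089098148006367 ang -0.3214210864176806
1 -0.0041 -0.002
2 -0.0075 -0.005
3 -0.0108 -0.0081
4 -0.0139 -0.0113
5 -0.0168 -0.0147
6 -0.0196 -0.0183
7 -0.0222 -0.022
8 -0.0246 -0.0258
9 -0.0268 -0.0297
10 -0.0288 -0.0337
11 -0.0306 -0.0378
12 -0.0321 -0.0421
13 -0.0335 -0.0463
14 -0.0347 -0.0507
```

To row units: -0.0357 m / 0.75 = -0.0476, -0.0337 m / 0.75 = -0.0449.

Request:
step_arm([
  {"tx": -0.0029, "ty": -0.0008, "tz": 0, "ax": 0, "ay": 0, "az": 0, "gripper": 0.02},
  {"tx": -0.0055, "ty": -0.0027, "tz": 0, "ax": 0, "ay": 0, "az": 0, "gripper": 0.02},
  {"tx": -0.01, "ty": -0.0067, "tz": 0, "ax": 0, "ay": 0, "az": 0, "gripper": 0.02},
  {"tx": -0.0144, "ty": -0.0108, "tz": 0, "ax": 0, "ay": 0, "az": 0, "gripper": 0.02},
  {"tx": -0.0185, "ty": -0.0151, "tz": 0, "ax": 0, "ay": 0, "az": 0, "gripper": 0.02},
  {"tx": -0.0224, "ty": -0.0196, "tz": 0, "ax": 0, "ay": 0, "az": 0, "gripper": 0.02},
  {"tx": -0.0261, "ty": -0.0244, "tz": 0, "ax": 0, "ay": 0, "az": 0, "gripper": 0.02},
  {"tx": -0.0296, "ty": -0.0293, "tz": 0, "ax": 0, "ay": 0, "az": 0, "gripper": 0.02},
  {"tx": -0.0328, "ty": -0.0344, "tz": 0, "ax": 0, "ay": 0, "az": 0, "gripper": 0.02},
  {"tx": -0.0357, "ty": -0.0396, "tz": 0, "ax": 0, "ay": 0, "az": 0, "gripper": 0.02},
  {"tx": -0.0384, "ty": -0.0449, "tz": 0, "ax": 0, "ay": 0, "az": 0, "gripper": 0.02},
  {"tx": -0.0396, "ty": -0.0476, "tz": 0, "ax": 0, "ay": 0, "az": 0, "gripper": 0.02},
  {"tx": -0.0396, "ty": -0.0476, "tz": 0, "ax": 0, "ay": 0, "az": 0, "gripper": 0.02},
  {"tx": -0.0396, "ty": -0.0476, "tz": 0, "ax": 0, "ay": 0, "az": 0, "gripper": 0.02},
])

```text
t: 10.4
tcp_pos: [0.6414, -0.1827, 0.1275]
ee_rot: [-179.9, -0.1, 108.0]
force: [-5.1, -0.2, -5.7]
gripper_width: 0.0311
grasp_force: 40.2
```

```bash
python3 st.py;python3 arc.py .5821 -.1163 .02 20; sed -i 's/.5805,-.1135/.5821,-.1163/;s/18.3/18.9/' st.py;python3 st.py
```

```text
10.4 [ 0.6414 -0.1827  0.1275] [-179.9216   -0.0553  107.9565] [-5.1272 -0.2452 -5.6987] 0.03108395277168027 40.18510580062866
crank~ 1.1690020929527556 r 0.0922059804204488 Frad -3.2012339405024774 Fclockwise 4.0125083542399995 Fz -5.69866715775012
r 0.08904902797606527 ang -0.8423394722548724
1 -0.0016 -0.0013
2 -0.0023 -0.0029
3 -0.0029 -0.0046
4 -0.0035 -0.0063
5 -0.0041 -0.008
6 -0.0046 -0.0097
7 -0.0051 -0.0115
8 -0.0056 -0.0132
9 -0.006 -0.0149
10 -0.0064 -0.0167
11 -0.0068 -0.0185
12 -0.0071 -0.0202
13 -0.0074 -0.022
14 -0.0077 -0.0238
15 -0.0079 -0.0256
16 -0.0081 -0.0274
17 -0.0083 -0.0292
18 -0.0084 -0.031
19 -0.0085 -0.0328
20 -0.0085 -0.0346
10.4 [ 0.6414 -0.1827  0.1275] [-179.9216   -0.0553  107.9565] [-5.1272 -0.2452 -5.6987] 0.03108395277168027 40.18510580062866
crank~ 1.1722067008818007 r 0.08904902797606527 Frad -3.230309521337032 Fclockwise 3.989138056150743 Fz -5.69866715775012
```

```bash
python3 - <<'E'
from h import *
from scipy.optimize import least_squares
P=np.array([[.6614,-.0736],[.6711,-.1067],[.6666,-.1444],[.6414,-.1827]]);F=np.array([-.2,3.3,3.2,-3.2])
for k in(3000,5000,8000):
  f=lambda h:np.hypot(*(P-h).T)+F/k-.09
  r=least_squares(f,[.58,-.115]);print(k,r.x,f(r.x))
E
python3 arc.py .5805 -.1165 .025 20
```

```text
3000 [ 0.5821 -0.1146] [-0.0008  0.0005  0.0007 -0.0007]
5000 [ 0.5819 -0.1149] [-0.0004  0.0003  0.0004 -0.0004]
8000 [ 0.5817 -0.1151] [-0.0002  0.0002  0.0002 -0.0002]
r 0.08997472496537173 ang -0.8275895960732671
1 -0.0009 -0.002
2 -0.0018 -0.0041
3 -0.0026 -0.0062
4 -0.0034 -0.0083
5 -0.0041 -0.0105
6 -0.0047 -0.0126
7 -0.0053 -0.0148
8 -0.0058 -0.017
9 -0.0063 -0.0192
10 -0.0068 -0.0214
11 -0.0071 -0.0236
12 -0.0075 -0.0258
13 -0.0077 -0.0281
14 -0.0079 -0.0303
15 -0.0081 -0.0326
16 -0.0082 -0.0348
17 -0.0082 -0.0371
18 -0.0082 -0.0393
19 -0.0081 -0.0416
20 -0.008 -0.0438
```

```bash
sed -i 's/.5821,-.1163/.5817,-.1151/;s/np.radians(18.9)/0.323/' st.py;python3 st.py; python3 arc.py .5817 -.1151 .025 12
```

```text
10.4 [ 0.6414 -0.1827  0.1275] [-179.9216   -0.0553  107.9565] [-5.1272 -0.2452 -5.6987] 0.03108395277168027 40.18510580062866
crank~ 1.170886222486353 r 0.09021214640715464 Frad -3.2081331899291112 Fclockwise 4.006994318731445 Fz -5.69866715775012
r 0.09021214640715464 ang -0.847886222486353
1 -0.0007 -0.0022
2 -0.0015 -0.0043
3 -0.0023 -0.0064
4 -0.003 -0.0085
5 -0.0036 -0.0107
6 -0.0042 -0.0128
7 -0.0048 -0.015
8 -0.0053 -0.0172
9 -0.0057 -0.0194
10 -0.0061 -0.0216
11 -0.0064 -0.0238
12 -0.0067 -0.0261
```

Request:
step_arm([
  {"tx": -0.0003, "ty": -0.0029, "tz": 0, "ax": 0, "ay": 0, "az": 0, "gripper": 0.02},
  {"tx": -0.0013, "ty": -0.0059, "tz": 0, "ax": 0, "ay": 0, "az": 0, "gripper": 0.02},
  {"tx": -0.0023, "ty": -0.0087, "tz": 0, "ax": 0, "ay": 0, "az": 0, "gripper": 0.02},
  {"tx": -0.0032, "ty": -0.0116, "tz": 0, "ax": 0, "ay": 0, "az": 0, "gripper": 0.02},
  {"tx": -0.004, "ty": -0.0145, "tz": 0, "ax": 0, "ay": 0, "az": 0, "gripper": 0.02},
  {"tx": -0.0048, "ty": -0.0173, "tz": 0, "ax": 0, "ay": 0, "az": 0, "gripper": 0.02},
  {"tx": -0.0056, "ty": -0.0203, "tz": 0, "ax": 0, "ay": 0, "az": 0, "gripper": 0.02},
  {"tx": -0.0063, "ty": -0.0232, "tz": 0, "ax": 0, "ay": 0, "az": 0, "gripper": 0.02},
  {"tx": -0.0068, "ty": -0.0261, "tz": 0, "ax": 0, "ay": 0, "az": 0, "gripper": 0.02},
  {"tx": -0.0073, "ty": -0.0291, "tz": 0, "ax": 0, "ay": 0, "az": 0, "gripper": 0.02},
  {"tx": -0.0073, "ty": -0.0291, "tz": 0, "ax": 0, "ay": 0, "az": 0, "gripper": 0.02},
  {"tx": -0.0073, "ty": -0.0291, "tz": 0, "ax": 0, "ay": 0, "az": 0, "gripper": 0.02},
])

```text
t: 11.6
tcp_pos: [0.6229, -0.1952, 0.1279]
ee_rot: [-180.0, 0.0, 108.0]
force: [-3.3, -3.7, -6.0]
gripper_width: 0.0307
grasp_force: 40.2
```

```bash
python3 st.py; python3 arc.py .5817 -.1151 .02 44|awk 'NR==1||NR%2'
```

```text
11.6 [ 0.6229 -0.1952  0.1279] [-179.9812    0.031   107.9548] [-3.292  -3.6888 -5.9939] 0.030701551953500276 40.154083371162415
crank~ 1.4186314033745497 r 0.09002904765865381 Frad 1.774091649564249 Fclockwise 4.6148619346211746 Fz -5.9938852338853135
r 0.09002904765865381 ang -1.0956314033745498
2 -0.0005 -0.0036
4 -0.0008 -0.0071
6 -0.0011 -0.0107
8 -0.0011 -0.0143
10 -0.0011 -0.0179
12 -0.0009 -0.0215
14 -0.0005 -0.0251
16 -0.0 -0.0287
18 0.0006 -0.0322
20 0.0014 -0.0357
22 0.0023 -0.0392
24 0.0034 -0.0427
26 0.0046 -0.0461
28 0.0059 -0.0494
30 0.0074 -0.0527
32 0.0089 -0.0559
34 0.0107 -0.0591
36 0.0125 -0.0622
38 0.0145 -0.0652
40 0.0166 -0.0681
42 0.0188 -0.071
44 0.0211 -0.0737
```

To row units: -0.0071 m / 0.75 = -0.0095, -0.0036 m / 0.75 = -0.0048.

Request:
step_arm([
  {"tx": -0.0004, "ty": -0.0024, "tz": 0, "ax": 0, "ay": 0, "az": 0, "gripper": 0.02},
  {"tx": -0.0007, "ty": -0.0048, "tz": 0, "ax": 0, "ay": 0, "az": 0, "gripper": 0.02},
  {"tx": -0.0009, "ty": -0.0072, "tz": 0, "ax": 0, "ay": 0, "az": 0, "gripper": 0.02},
  {"tx": -0.0011, "ty": -0.0095, "tz": 0, "ax": 0, "ay": 0, "az": 0, "gripper": 0.02},
  {"tx": -0.0011, "ty": -0.0095, "tz": 0, "ax": 0, "ay": 0, "az": 0, "gripper": 0.02},
  {"tx": -0.0011, "ty": -0.0095, "tz": 0, "ax": 0, "ay": 0, "az": 0, "gripper": 0.02},
])

```text
t: 12.2
tcp_pos: [0.6163, -0.1981, 0.1279]
ee_rot: [-180.0, 0.0, 108.0]
force: [-3.5, -5.1, -6.1]
gripper_width: 0.031
grasp_force: 40.2
```

```bash
python3 st.py
```

```text
12.2 [ 0.6163 -0.1981  0.1279] [-179.9788    0.0355  107.9533] [-3.4926 -5.1476 -6.1327] 0.031047670531113014 40.17632782459259
crank~ 1.4984678737289465 r 0.08995152355384446 Frad 3.405494498926754 Fclockwise 5.205631099142338 Fz -6.132748317714943
```

To row units: -0.0036 m / 0.75 = -0.0048, -0.0024 m / 0.75 = -0.0032.

Request:
step_arm([
  {"tx": -0.0005, "ty": -0.0016, "tz": 0, "ax": 0, "ay": 0, "az": 0, "gripper": 0.02},
  {"tx": -0.0011, "ty": -0.0032, "tz": 0, "ax": 0, "ay": 0, "az": 0, "gripper": 0.02},
  {"tx": -0.0011, "ty": -0.0048, "tz": 0, "ax": 0, "ay": 0, "az": 0, "gripper": 0.02},
  {"tx": -0.0011, "ty": -0.0048, "tz": 0, "ax": 0, "ay": 0, "az": 0, "gripper": 0.02},
  {"tx": -0.0011, "ty": -0.0048, "tz": 0, "ax": 0, "ay": 0, "az": 0, "gripper": 0.02},
])

```text
t: 12.7
tcp_pos: [0.6131, -0.1995, 0.1277]
ee_rot: [-180.0, -0.0, 108.0]
force: [-3.2, -4.8, -5.7]
gripper_width: 0.0311
grasp_force: 40.2
```

```bash
python3 st.py
```

```text
12.7 [ 0.6131 -0.1995  0.1277] [-179.9683   -0.0204  107.9614] [-3.2249 -4.8007 -5.6971] 0.03113258553679023 40.17638146877289
crank~ 1.5373905437585291 r 0.09005034678738283 Frad 3.3737914159160534 Fclockwise 4.697219485395451 Fz -5.697121221703304
```

To row units: -0.0036 m / 0.75 = -0.0048, -0.0004 m / 0.75 = -0.0005.

Request:
step_arm([
  {"tx": -0.0003, "ty": -0.0016, "tz": 0, "ax": 0, "ay": 0, "az": 0, "gripper": 0.02},
  {"tx": -0.0005, "ty": -0.0032, "tz": 0, "ax": 0, "ay": 0, "az": 0, "gripper": 0.02},
  {"tx": -0.0005, "ty": -0.0048, "tz": 0, "ax": 0, "ay": 0, "az": 0, "gripper": 0.02},
  {"tx": -0.0005, "ty": -0.0048, "tz": 0, "ax": 0, "ay": 0, "az": 0, "gripper": 0.02},
  {"tx": -0.0005, "ty": -0.0048, "tz": 0, "ax": 0, "ay": 0, "az": 0, "gripper": 0.02},
])

```text
t: 13.2
tcp_pos: [0.6103, -0.2006, 0.1279]
ee_rot: [180.0, -0.0, 108.0]
force: [-1.4, 0.7, -5.8]
gripper_width: 0.0308
grasp_force: 40.2
```

```bash
python3 st.py
```

```text
13.2 [ 0.6103 -0.2006  0.1279] [179.9578  -0.0288 107.9608] [-1.3886  0.7454 -5.8281] 0.030849927597171388 40.228065848350525
crank~ 1.5704852108326284 r 0.0901583066216533 Frad -1.1479952211442992 Fclockwise 1.0798595429712514 Fz -5.828142492583481
```

Request:
step_arm([
  {"tx": 0, "ty": 0, "tz": 0, "ax": 0, "ay": 0, "az": 0, "gripper": 0.02},
  {"tx": 0, "ty": 0, "tz": 0, "ax": 0, "ay": 0, "az": 0, "gripper": 0.02},
])

```text
t: 13.4
tcp_pos: [0.6103, -0.2007, 0.1279]
ee_rot: [180.0, -0.0, 108.0]
force: [-1.0, 1.0, -6.3]
gripper_width: 0.031
grasp_force: 40.2
```

```bash
python3 st.py
```

```text
13.4 [ 0.6103 -0.2007  0.1279] [179.9746  -0.0301 107.9628] [-0.9966  0.9977 -6.2584] 0.031014841171530475 40.22412300109863
crank~ 1.5715803379337596 r 0.09020550879431599 Frad -1.2619115111350816 Fclockwise 0.629343404535911 Fz -6.258352978998443
```

To row units: -0.0009 m / 0.75 = -0.0012, -0.0005 m / 0.75 = -0.0007.

Request:
step_arm([
  {"tx": 0, "ty": -0.0007, "tz": 0, "ax": 0, "ay": 0, "az": 0, "gripper": 0.02},
  {"tx": 0, "ty": -0.0012, "tz": 0, "ax": 0, "ay": 0, "az": 0, "gripper": 0.02},
  {"tx": 0, "ty": -0.0012, "tz": 0, "ax": 0, "ay": 0, "az": 0, "gripper": 0.02},
  {"tx": 0, "ty": -0.0012, "tz": 0, "ax": 0, "ay": 0, "az": 0, "gripper": 0.02},
])

```text
t: 13.8
tcp_pos: [0.6093, -0.2011, 0.1278]
ee_rot: [180.0, -0.0, 108.0]
force: [-0.7, 2.4, -6.3]
gripper_width: 0.0309
grasp_force: 40.2
```

```bash
python3 st.py
```

```text
13.8 [ 0.6093 -0.2011  0.1278] [179.9797  -0.0271 107.9564] [-0.7308  2.4146 -6.2789] 0.030929485973303954 40.244961977005005
crank~ 1.5827157463436476 r 0.0902911853061979 Frad -2.5223802261540182 Fclockwise -0.043314305527107216 Fz -6.278932730648779
```

To row units: 0.0004 m / 0.75 = 0.0005.

Request:
step_arm([
  {"tx": 0.0005, "ty": 0, "tz": 0, "ax": 0, "ay": 0, "az": 0, "gripper": 0.02},
  {"tx": 0.0005, "ty": 0, "tz": 0, "ax": 0, "ay": 0, "az": 0, "gripper": 0.02},
  {"tx": 0.0005, "ty": 0, "tz": 0, "ax": 0, "ay": 0, "az": 0, "gripper": 0.02},
  {"tx": 0.0005, "ty": 0, "tz": 0, "ax": 0, "ay": 0, "az": 0, "gripper": 0.02},
])

```text
t: 14.2
tcp_pos: [0.6092, -0.201, 0.1279]
ee_rot: [180.0, 0.0, 108.0]
force: [-0.6, 2.3, -5.9]
gripper_width: 0.031
grasp_force: 40.2
```

```bash
python3 st.py
python3 - <<'E'
from h import *
s=robot.camera("side")
cv2.imwrite("pics/s2.png",cv2.resize(s[90:290,190:390],None,fx=3,fy=3)[:,:,::-1])
E
```

```text
14.2 [ 0.6092 -0.201   0.1279] [179.9869   0.0101 107.9559] [-0.628   2.2783 -5.9417] 0.030977903648104536 40.24766385555267
crank~ 1.5837381827330437 r 0.09020737981370455 Frad -2.3612935221755507 Fclockwise -0.0970433760118804 Fz -5.941733813198397
```

View pics/s2.png

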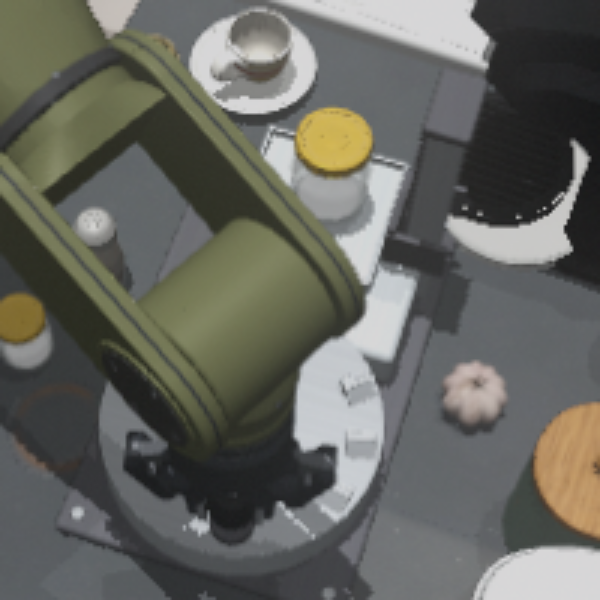

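Side crop: the tray (335,200) is down with the jar upright on it, and the knob (233,525) is past the teeth. The load's pull has faded to zero, so I'm lowering the knob.

To row units: 0.0135 m / 0.75 = 0.018, 0.013 m / 0.75 = 0.0173.

Request:
step_arm([
  {"tx": 0, "ty": 0, "tz": 0.0027, "ax": 0, "ay": 0, "az": 0, "gripper": 0.02},
  {"tx": 0, "ty": 0, "tz": 0.0053, "ax": 0, "ay": 0, "az": 0, "gripper": 0.02},
  {"tx": 0, "ty": 0, "tz": 0.008, "ax": 0, "ay": 0, "az": 0, "gripper": 0.02},
  {"tx": 0, "ty": 0, "tz": 0.0107, "ax": 0, "ay": 0, "az": 0, "gripper": 0.02},
  {"tx": 0, "ty": 0, "tz": 0.0133, "ax": 0, "ay": 0, "az": 0, "gripper": 0.02},
  {"tx": 0, "ty": 0, "tz": 0.016, "ax": 0, "ay": 0, "az": 0, "gripper": 0.02},
  {"tx": 0, "ty": 0, "tz": 0.0173, "ax": 0, "ay": 0, "az": 0, "gripper": 0.02},
  {"tx": 0, "ty": 0, "tz": 0.018, "ax": 0, "ay": 0, "az": 0, "gripper": 0.02},
  {"tx": 0, "ty": 0, "tz": 0.018, "ax": 0, "ay": 0, "az": 0, "gripper": 0.02},
  {"tx": 0, "ty": 0, "tz": 0.018, "ax": 0, "ay": 0, "az": 0, "gripper": 0.02},
])

```text
t: 15.25
tcp_pos: [0.6092, -0.201, 0.1145]
ee_rot: [180.0, 0.0, 108.0]
force: [-0.9, 0.4, -4.1]
gripper_width: 0.0311
grasp_force: 40.3
```

```bash
python3 st.py
```

```text
15.25 [ 0.6092 -0.201   0.1145] [179.9933   0.0139 107.9603] [-0.9007  0.4126 -4.0745] 0.031059708067848614 40.26505708694458
crank~ 1.584025369948469 r 0.0902278440109667 Frad -0.6675598476563647 Fclockwise 0.732016721235298 Fz -4.07450721894923
```

To row units: 0.0014 m / 0.75 = 0.0019, -0.0003 m / 0.75 = -0.0004.

Request:
step_arm([
  {"tx": 0, "ty": -0.0004, "tz": 0.0007, "ax": 0, "ay": 0, "az": 0, "gripper": 0.02},
  {"tx": 0, "ty": -0.0004, "tz": 0.0013, "ax": 0, "ay": 0, "az": 0, "gripper": 0.02},
  {"tx": 0, "ty": -0.0004, "tz": 0.0019, "ax": 0, "ay": 0, "az": 0, "gripper": 0.02},
  {"tx": 0, "ty": -0.0004, "tz": 0.0019, "ax": 0, "ay": 0, "az": 0, "gripper": 0.02},
  {"tx": 0, "ty": -0.0004, "tz": 0.0019, "ax": 0, "ay": 0, "az": 0, "gripper": 0.02},
])

```text
t: 15.75
tcp_pos: [0.6092, -0.2011, 0.1137]
ee_rot: [180.0, 0.0, 108.0]
force: [-0.8, 0.7, -0.2]
gripper_width: 0.0308
grasp_force: 40.6
```

```bash
python3 st.py
```

```text
15.75 [ 0.6092 -0.2011  0.1137] [179.9528   0.0352 107.9607] [-0.7612  0.6663 -0.2022] 0.0308122718151749 40.567392110824585
crank~ 1.5839745361412074 r 0.0903371233204511 Frad -0.8666483657439062 Fclockwise 0.5217810992097475 Fz -0.2021770910688867
```

To row units: -0.2 m / 0.75 = -0.2667, -0.18 m / 0.75 = -0.24.

Request:
step_arm([
  {"tx": 0, "ty": 0, "tz": 0, "ax": 0, "ay": 0, "az": 0, "gripper": 0.034},
  {"tx": 0, "ty": 0, "tz": 0, "ax": 0, "ay": 0, "az": 0, "gripper": 0.04},
  {"tx": 0, "ty": 0, "tz": 0, "ax": 0, "ay": 0, "az": 0, "gripper": 0.05},
  {"tx": 0, "ty": 0, "tz": 0, "ax": 0, "ay": 0, "az": 0, "gripper": 0.055},
  {"tx": 0, "ty": 0, "tz": 0, "ax": 0, "ay": 0, "az": 0, "gripper": 0.055},
  {"tx": 0, "ty": 0, "tz": -0.0133, "ax": 0, "ay": 0, "az": 0, "gripper": 0.055},
  {"tx": 0, "ty": 0, "tz": -0.04, "ax": 0, "ay": 0, "az": 0, "gripper": 0.055},
  {"tx": 0, "ty": 0, "tz": -0.08, "ax": 0, "ay": 0, "az": 0, "gripper": 0.055},
  {"tx": 0, "ty": 0, "tz": -0.1333, "ax": 0, "ay": 0, "az": 0, "gripper": 0.055},
  {"tx": 0, "ty": 0, "tz": -0.1867, "ax": 0, "ay": 0, "az": 0, "gripper": 0.055},
  {"tx": 0, "ty": 0, "tz": -0.24, "ax": 0, "ay": 0, "az": 0, "gripper": 0.055},
  {"tx": 0, "ty": 0, "tz": -0.2667, "ax": 0, "ay": 0, "az": 0, "gripper": 0.055},
  {"tx": 0, "ty": 0, "tz": -0.2667, "ax": 0, "ay": 0, "az": 0, "gripper": 0.055},
  {"tx": 0, "ty": 0, "tz": -0.2667, "ax": 0, "ay": 0, "az": 0, "gripper": 0.055},
])

```text
t: 17.15
tcp_pos: [0.6087, -0.201, 0.3129]
ee_rot: [180.0, 0.0, 108.0]
force: [0.1, -0.4, -0.3]
gripper_width: 0.0549
grasp_force: 0.0
```

```bash
python3 st.py
python3 - <<'E'
from h import *
s=robot.camera("side")
cv2.imwrite("pics/s3.png",cv2.resize(s[90:290,190:390],None,fx=3,fy=3)[:,:,::-1])
E
```

```text
17.15 [ 0.6087 -0.201   0.3129] [179.9871   0.0136 107.9589] [ 0.0619 -0.3927 -0.3312] 0.054911655951969895 0.0
crank~ 1.5892367901474391 r 0.09004076246652033 Frad 0.393188630068491 Fclockwise 0.05872889727405758 Fz -0.3312476014661442
```

View pics/s3.png

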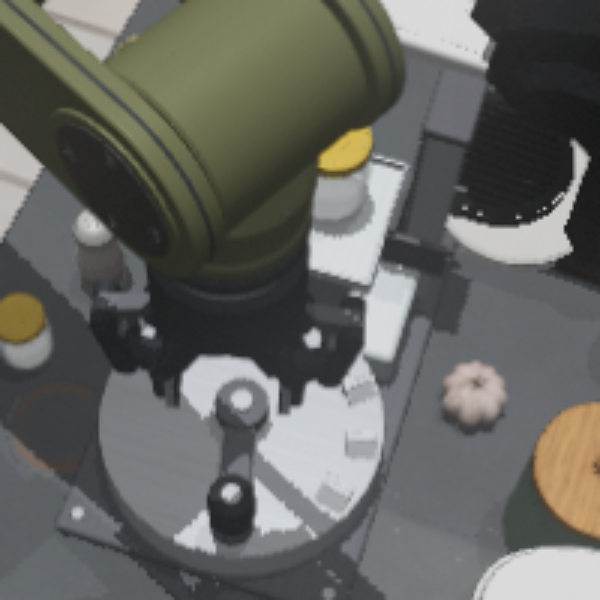

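The knob is released, with its top dot at (231,490) in the crop. The tray and jar (345,190) are upright and unchanged. One check that the crank stayed put, then hand in.

Run:
```python
from h import *
p=plane("side",(267,253.3),.142)-[.0014,.0015,0];print(p)
if np.hypot(p[0]-.6093,p[1]+.2011)<.006: print(robot.finish_job())
```

```text
[ 0.6068 -0.1971  0.142 ]
the job is handed in; nothing more can be done
None
```

The tray now rests on the pad at a crank angle of about 1.58 rad, with the jar still standing, the knob back down and the gripper clear; I handed the job in at about 17 s of the 69 s allowed.

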